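# Load the objective tray and latch it down

## Task

Load the sprung tray: stand the red, the yellow and the blue objective upright, each on the spot of its own colour. Once all three are standing there released, set the black hold-down knob upright on the black spot in the middle and push it down until the tray latches in its lowered position, then let go. The green and the white objective do not belong on this tray: leave them standing where they are.

Things in the scene. Friction and masses are not known exactly. Their poses are not given: they have to be found in the camera images.
- red (a point): centre (half-way up, 25 mm above its underside) of the red objective: a bright metal cylinder 30 mm in diameter, 50 mm tall in all, standing upright; its upper 14 mm is red and tapers from 30 mm to 20 mm across with a glass lens on top. Loose, 50 to 100 g; z is its long axis, pointing up. It belongs on the red spot.
- yellow (a point): centre (half-way up, 25 mm above its underside) of the yellow objective: a bright metal cylinder 30 mm in diameter, 50 mm tall in all, standing upright; its upper 14 mm is yellow and tapers from 30 mm to 20 mm across with a glass lens on top. Loose, 50 to 100 g; z is its long axis, pointing up. It belongs on the yellow spot.
- blue (a point): centre (half-way up, 25 mm above its underside) of the blue objective: a bright metal cylinder 30 mm in diameter, 50 mm tall in all, standing upright; its upper 14 mm is blue and tapers from 30 mm to 20 mm across with a glass lens on top. Loose, 50 to 100 g; z is its long axis, pointing up. It belongs on the blue spot.
- green (a point): centre (half-way up, 25 mm above its underside) of the green objective: a bright metal cylinder 30 mm in diameter, 50 mm tall in all, standing upright; its upper 14 mm is green and tapers from 30 mm to 20 mm across with a glass lens on top. Loose, 50 to 100 g; z is its long axis, pointing up. A look-alike with no spot on the tray; it stays where it stands.
- white (a point): centre (half-way up, 25 mm above its underside) of the white objective: a bright metal cylinder 30 mm in diameter, 50 mm tall in all, standing upright; its upper 14 mm is white and tapers from 30 mm to 20 mm across with a glass lens on top. Loose, 50 to 100 g; z is its long axis, pointing up. A look-alike with no spot on the tray; it stays where it stands.
- knob_mid (a point): centre (half-way up, 28 mm above its underside) of the hold-down knob: a bright steel foot disc 50 mm in diameter and 10 mm thick carrying a black upright cylinder 30 mm in diameter, 56 mm tall in all; stands upright, loose, 90 to 165 g; z points up. It is gripped by the black cylinder
- spot_red: flat red spot, 46 mm across, on the floor of the round aluminium tray (184 mm across, flat floor, 4 mm high lip), its centre 62 mm from the tray's centre, the three spots evenly spaced; origin at its centre on the tray floor, z up; moves down with the tray
- spot_yellow: flat yellow spot, 46 mm across, on the floor of the round aluminium tray (184 mm across, flat floor, 4 mm high lip), its centre 62 mm from the tray's centre, the three spots evenly spaced; origin at its centre on the tray floor, z up; moves down with the tray
- spot_blue: flat blue spot, 46 mm across, on the floor of the round aluminium tray (184 mm across, flat floor, 4 mm high lip), its centre 62 mm from the tray's centre, the three spots evenly spaced; origin at its centre on the tray floor, z up; moves down with the tray
- hub: flat black spot, 60 mm across, at the tray's centre; origin on the tray floor, z up. The floor is 52 mm above the table when raised, as at the start, and does not sink under the parts. Pushed down (6 N to start, 10 to 12 N to go on; brief knocks read higher) it goes 14 mm to a hard stop; past 11 mm a latch catches and it stays about 41 mm above the table; let go sooner, it springs back up

How it is judged:
By the outcome, as a careful person would: the job done as asked, in the order asked, and still so for the second after the job is handed in, with the robot touching nothing.
It also fails if it takes over 112 s, if anything falls off the work surface, if the arm or the gripper's body presses on something with over 40 N, if the wrist force passes 120 N, or if a joint passes its speed limit or range.

## Robot

A 6-joint arm with a two-finger parallel gripper is mounted at the origin on the work surface. World frame = base frame: x ahead of the robot, y to its left, z up, the work surface at z = 0. Lengths are in m, angles in rad, forces in N, time in s.
With the tool pointing down it reaches from about 0.225 to 0.875 m from the base axis. Payload 3.4 kg.
Tool frame: the origin (TCP) lies at the very end of the fingers, on their centre line; the grasp point (between the pads) lies 19 mm behind it; z points along the fingers, y is the direction in which the jaws open and shut (so a half turn about z gives the same grasp; the last joint's range is limited). The gripper opens to 85 mm and grips with 20 to 120 N. Pads are 22 mm wide; open, the fingers measure 114 mm over their backs; the gripper's body (76 mm by 85 mm) begins 54 mm behind the grasp point. The pads swing forward as they close: fully open they stand 13 mm farther back than shut.
Start: joints at [-0.121, 0.276, 1.505, -0, 1.361, -0.121], TCP at [0.575, -0, 0.231] pointing down, gripper open.
Joint ranges: [-2.89, 2.89], [-0.75, 2.08], [0.22, 2.7], [-1.18, 4.32], [0.11, 2.71], [-2.7, 2.7]. Speed limits (rad/s): [2.57, 2.57, 3.14, 3.14, 3.14, 3.14].

## Interface

Orientations are given as a unit quaternion [w, x, y, z].
In Python, from rig import manip, eyes gives the robot as it stands. The module is installed in compiled form; this text tells all that it offers.
- The arm moves only by the tool servo_tool, never from a script. Its argument "deltas" is one flat list of numbers, 6 for each row, row after row: the shift along the tool's x, y, z in cm, then the turn, a rotation vector about the tool's x, y, z in degrees. A call has 1 to 20 rows; each row shifts and turns the pose as measured when the row begins, along the tool's axes as they then stand; what a row does not reach is not made up. A row lasts 1/10 s, in which the tool goes at most 50 mm and 8.59 degrees, less where a joint would pass 70% of its speed; a pose out of reach is approached as far as the arm can. A call with a gripper value outside its range is refused whole. "jaw" is the finger opening in cm, from 0 to 8.54, set as the call begins (left out, the last holds). The fingers move at their own pace and stop on an object; "grip_force" is the grip in N (left out, the last holds). Time passes only in rows, so rows that do not move let the fingers close. It gives the time, the measured TCP pose, the force and the opening at its end, in the units of the state.
- manip.get_state(): the state, without advancing time (a new reading comes with each control period).
- eyes.get_image(name): name is "scene" or "side" or "wrist"; returns (picture, depth): 400x640x3 uint8, red, green, blue; 400x640 float32, m along the optical axis (not along the pixel's ray), 0 where there is no reading.
- eyes.get_calibration(name): a dict with "camera_matrix" (3x3 intrinsics, pixels), "distortion" ([k1, k2, p1, p2, k3] as OpenCV has them; the pictures are not rectified), "rvec" (rotation vector, rad) and "tvec" (3), from world to camera coordinates, as OpenCV has them. Camera axes: x right, y down, z forward; pixel columns grow to the right and rows downward; lengths in m; the calibration is good to about 2 mm. A picture is of the moment at which its call begins: read the wrist's pose just before it. get_calibration takes no time and is no camera call; for the wrist camera it gives the pose at the moment of the call.
- manip.sign_off(): hands the job in, once; it reports no verdict.
The state is a dict: "clock": time; "qpos": joint angles; "qd": joint speeds; "effort": joint torques, N m; "position": TCP position; "ee_rot": TCP orientation; "contact_force": force on the tool from outside, world axes, zero at the start; "moment": the same for the moment, N m; "width": finger opening in m.
Only numpy, scipy, OpenCV 4.12 (cv2) and the standard library are available. Lean on these libraries where they do the work, as an engineer would, in place of code of your own. Each camera call takes 0.05 s, during which the arm holds its last target.

## Working session

There is one attempt and no reset: what is moved stays moved. The work goes in short steps, Python scripts to look and compute and a tool call to move; the robot and the scene stay as the last step left them, time stands still between calls to the robot, and variables do not carry over. Pictures are saved under pics/ and viewed, and the job is handed in when it is done.

Besides the shell and the picture viewer there is one more tool, called after "Call:" as name(argument=value, ...) on one line, values as JSON. servo_tool: Moves the arm, as the interface text tells. Its arguments: {"type":"object","properties":{"deltas":{"type":"array","items":{"type":"number"}},"jaw":{"type":"number"},"grip_force":{"type":"number"}},"required":["deltas"]}

```bash
mkdir -p pics; ls; python3 - <<'E'
from rig import manip, eyes
import cv2,numpy as np
s=manip.get_state(); print(s)
for n in ["scene","side","wrist"]:
    c=eyes.get_calibration(n); print(n,c)
    im,d=eyes.get_image(n); cv2.imwrite(f"pics/{n}0.png",im[:,:,::-1]); np.save(f"pics/{n}0d.npy",d)
    print((d>0).mean())
E
```

```text
pics
{'clock': 0.0, 'qpos': array([-1.21020871e-01,  2.76583287e-01,  1.50613683e+00,  6.43528582e-06,
        1.36068289e+00, -1.21019620e-01]), 'qd': array([ 0.00031118,  0.0002283 ,  0.00144858,  0.00053597, -0.00017225,
        0.00016207]), 'effort': array([ 6.20495921e-04, -4.16768074e+01, -2.45808578e+01, -1.52056768e-04,
        1.11346930e-02,  1.69860516e-05]), 'position': array([5.74474787e-01, 4.87947679e-05, 2.30444906e-01]), 'ee_rot': array([-7.14585214e-04,  7.07107410e-01,  7.07105573e-01, -5.55626692e-04]), 'contact_force': array([ 1.01125198, -0.61004525,  0.02657157]), 'moment': array([-0.02342511,  0.02243376, -0.0874245 ]), 'width': 0.08551180157500227}
scene {'camera_matrix': array([[507.13345785,   0.        , 320.66152406],
       [  0.        , 507.13345785, 205.48313278],
       [  0.        ,   0.        ,   1.        ]]), 'distortion': array([0.00427347, 0.        , 0.        , 0.        , 0.        ]), 'rvec': array([ 1.64055945,  2.00345723, -0.77639708]), 'tvec': array([ 0.13568764, -0.33173962,  1.59712299])}
0.99579296875
side {'camera_matrix': array([[436.71762994,   0.        , 319.58438996],
       [  0.        , 436.71762994, 202.22575403],
       [  0.        ,   0.        ,   1.        ]]), 'distortion': array([-0.05148305,  0.        ,  0.        ,  0.        ,  0.        ]), 'rvec': array([ 2.22199822, -0.88412925,  0.36179473]), 'tvec': array([-0.40711656,  0.30255549,  0.63989134])}
0.99588671875
wrist {'camera_matrix': array([[292.97982133,   0.        , 321.04400145],
       [  0.        , 292.97982133, 202.79909279],
       [  0.        ,   0.        ,   1.        ]]), 'distortion': array([0.01107282, 0.        , 0.        , 0.        , 0.        ]), 'rvec': array([-2.84750342e+00,  4.94789297e-04,  1.61757879e-03]), 'tvec': array([-0.5744064 , -0.03819406,  0.3786955 ])}
0.99591796875
```

View pics/scene0.png

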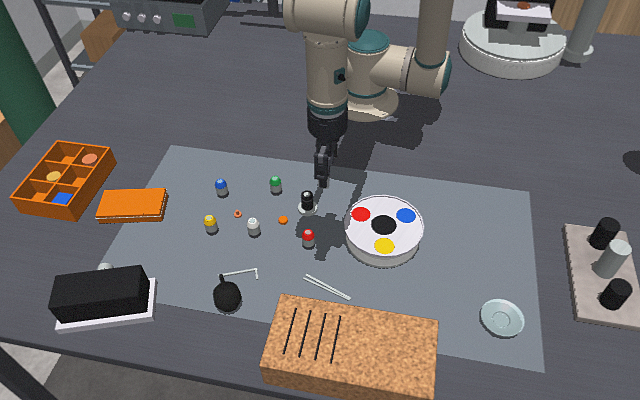

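View pics/side0.png

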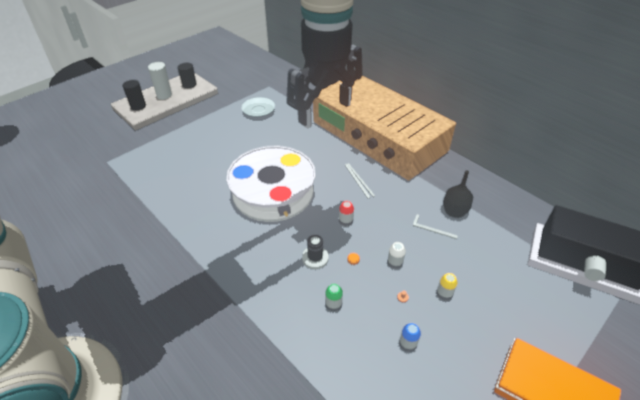

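View pics/wrist0.png

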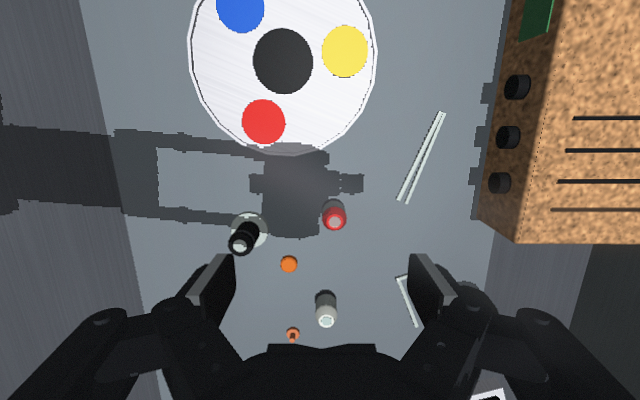

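The scene shows the tray (scene px 383,228) with red, blue and yellow spots around the black one. The five objectives are to its left, and the knob is at (307,202). Next I'll measure positions.

```bash
cat > h.py <<'E'
from rig import manip, eyes
import cv2,numpy as np
from scipy.spatial.transform import Rotation as R
def cast(c,uv,z):
    uv=np.array(uv,float).reshape(-1,1,2)
    p=cv2.undistortPoints(uv,c["camera_matrix"],c["distortion"])[:,0]
    M=cv2.Rodrigues(np.array(c["rvec"]))[0]; t=np.array(c["tvec"])
    o=-M.T@t; d=np.c_[p,np.ones(len(p))]@M
    return o+d*((z-o[2])/d[:,2])[:,None]
def proj(c,P):
    return cv2.projectPoints(np.array(P,float).reshape(-1,1,3),np.array(c["rvec"]),np.array(c["tvec"]),c["camera_matrix"],c["distortion"])[0][:,0]
HUE={"red":[(0,5),(174,180)],"yellow":[(22,32)],"blue":[(100,125)],"green":[(50,85)]}
def blobs(im,col,smin=120,vmin=60,amin=25):
    h=cv2.cvtColor(im,cv2.COLOR_RGB2HSV); m=np.zeros(h.shape[:2],np.uint8)
    for a,b in HUE[col]: m|=cv2.inRange(h,(a,smin,vmin),(b,255,255))
    n,l,st,ce=cv2.connectedComponentsWithStats(m)
    return [(int(st[i,4]),ce[i].round(1),st[i,:4]) for i in range(1,n) if st[i,4]>=amin]
def pic(n):
    c=eyes.get_calibration(n); im,d=eyes.get_image(n); return c,im,d
E
cat > m0.py <<'E'
from h import *
for n in ["scene","side","wrist"]:
    c=eyes.get_calibration(n); im=cv2.imread(f"pics/{n}0.png")[:,:,::-1].copy()
    print(n, -cv2.Rodrigues(c["rvec"])[0].T@c["tvec"])
    for k in HUE:
        for a,ce,bb in blobs(im,k):
            print(k,a,ce,bb, "z43",cast(c,ce,.043)[0,:2].round(4),"z52",cast(c,ce,.052)[0,:2].round(4))
E
python3 m0.py
```

```text
scene [1.30421217 0.150429   0.97758167]
red 214 [360.5 213.7] [351 207  20  15] z43 [0.5045 0.0658] z52 [0.5122 0.0666]
red 95 [307.6 235.1] [302 229  12  12] z43 [ 0.5932 -0.0456] z52 [ 0.6001 -0.0438]
yellow 85 [209.6 220.7] [204 215  12  11] z43 [ 0.5951 -0.2875] z52 [ 0.602  -0.2833]
yellow 245 [384.  245.5] [375 238  19  16] z43 [0.5894 0.1333] z52 [0.5963 0.1335]
blue 78 [220. 184.] [215 178  11  11] z43 [ 0.4732 -0.3037] z52 [ 0.4812 -0.2993]
blue 167 [ 61.9 197.9] [ 52 192  21  13] z43 [ 0.5947 -0.6812] z52 [ 0.6016 -0.6732]
blue 215 [405.7 215.2] [397 208  19  15] z43 [0.4887 0.1734] z52 [0.4965 0.1732]
green 70 [274.9 181.3] [270 176  11  10] z43 [ 0.4374 -0.1673] z52 [ 0.4457 -0.1642]
side [ 0.1352062  -0.45110422  0.6670599 ]
red 223 [280.2 193.2] [270 187  21  14] z43 [0.5179 0.0732] z52 [0.5124 0.0656]
red 92 [346. 209.] [340 203  13  11] z43 [ 0.5837 -0.0511] z52 [ 0.5773 -0.0569]
yellow 170 [289.9 159.4] [281 154  19  12] z43 [0.6029 0.1417] z52 [0.5962 0.1332]
yellow 135 [448.1 282.9] [441 275  16  14] z43 [ 0.585  -0.2933] z52 [ 0.5785 -0.2956]
blue 185 [242.5 171.6] [233 166  20  12] z43 [0.5016 0.1812] z52 [0.4963 0.1721]
blue 169 [410.5 333.8] [403 324  17  17] z43 [ 0.4636 -0.3083] z52 [ 0.4589 -0.3103]
green 116 [333.7 294.1] [327 287  15  13] z43 [ 0.4278 -0.1743] z52 [ 0.4236 -0.1783]
wrist [0.57488405 0.07292189 0.37300987]
red 1514 [263.1 121.2] [242  99  44  45] z43 [0.5118 0.0654] z52 [0.5135 0.0656]
red 297 [334.2 217.2] [323 207  23  23] z43 [ 0.5903 -0.045 ] z52 [ 0.5899 -0.0418]
yellow 1842 [344.3  50.8] [322  25  46  52] z43 [0.5982 0.1341] z52 [0.5976 0.1324]
blue 1293 [240.3  13.7] [216   0  48  33] z43 [0.4955 0.1667] z52 [0.4977 0.1641]
green 31 [550.4   9.7] [548   0   6  21] z43 [0.7975 0.1689] z52 [0.7914 0.1663]
```

```bash
cat > m1.py <<'E'
from h import *
def cloud(c,d):
    v,u=np.nonzero(d>0); p=cv2.undistortPoints(np.c_[u,v].astype(float).reshape(-1,1,2),c["camera_matrix"],c["distortion"])[:,0]
    X=np.c_[p,np.ones(len(p))]*d[v,u][:,None]; M=cv2.Rodrigues(np.array(c["rvec"]))[0]
    return (X-np.array(c["tvec"]))@M, u,v
if __name__=="__main__":
  g=dict(red=(.589,-.047),yellow=(.59,-.29),blue=(.468,-.306),green=(.433,-.17),tray=(.533,.124))
  for n in ["scene","side","wrist"]:
    c=eyes.get_calibration(n); d=np.load(f"pics/{n}0d.npy"); P,u,v=cloud(c,d)
    # cluster things in 0.03<z<0.075
    m=(P[:,2]>.035)&(P[:,2]<.075)&(P[:,0]>.35)&(P[:,0]<.68)&(P[:,1]>-.36)&(P[:,1]<.25)
    img=np.zeros(d.shape,np.uint8); img[v[m],u[m]]=1
    k,l,st,ce=cv2.connectedComponentsWithStats(img)
    L=l[v,u]
    print(n)
    for i in range(1,k):
        if st[i,4]<20: continue
        q=P[m&(L==i)]; zt=np.percentile(q[:,2],97); t=q[q[:,2]>zt-.004]
        print(st[i,4],ce[i].round(),"top",zt.round(4),t[:,:2].mean(0).round(4),"ext",q.min(0).round(3),q.max(0).round(3))
E
python3 m1.py
```

```text
scene
97 [275. 181.] top 0.0528 [ 0.4354 -0.1688] ext [ 0.422 -0.181  0.036] [ 0.45  -0.155  0.054]
100 [220. 184.] top 0.0528 [ 0.4721 -0.3059] ext [ 0.46  -0.316  0.035] [ 0.485 -0.291  0.054]
146 [306. 197.] top 0.0593 [ 0.4805 -0.0737] ext [ 0.461 -0.088  0.035] [ 0.496 -0.06   0.063]
3938 [383. 226.] top 0.0574 [0.5389 0.1258] ext [0.442 0.031 0.046] [0.63  0.216 0.062]
112 [209. 220.] top 0.0533 [ 0.5942 -0.2897] ext [ 0.58  -0.303  0.035] [ 0.608 -0.275  0.055]
115 [252. 223.] top 0.0534 [ 0.5823 -0.1835] ext [ 0.57  -0.197  0.035] [ 0.597 -0.17   0.055]
115 [307. 235.] top 0.053 [ 0.5916 -0.0465] ext [ 0.579 -0.06   0.035] [ 0.607 -0.033  0.055]
side
4271 [270. 177.] top 0.0562 [0.5297 0.1207] ext [0.441 0.029 0.043] [0.627 0.217 0.06 ]
160 [346. 208.] top 0.0512 [ 0.5871 -0.0487] ext [ 0.573 -0.063  0.035] [ 0.604 -0.034  0.052]
267 [315. 244.] top 0.0576 [ 0.4754 -0.076 ] ext [ 0.461 -0.091  0.035] [ 0.492 -0.061  0.058]
202 [397. 250.] top 0.0512 [ 0.5779 -0.1865] ext [ 0.564 -0.201  0.035] [ 0.592 -0.173  0.052]
244 [448. 281.] top 0.0523 [ 0.5895 -0.2906] ext [ 0.575 -0.305  0.035] [ 0.601 -0.276  0.054]
230 [334. 292.] top 0.0514 [ 0.4313 -0.1708] ext [ 0.418 -0.184  0.035] [ 0.444 -0.155  0.053]
275 [411. 332.] top 0.0519 [ 0.4674 -0.3068] ext [ 0.453 -0.321  0.035] [ 0.48  -0.292  0.053]
wrist
24837 [282.  69.] top 0.0556 [0.5372 0.1135] ext [0.444 0.03  0.049] [0.629 0.176 0.058]
466 [334. 218.] top 0.0511 [ 0.5904 -0.0466] ext [ 0.577 -0.06   0.035] [ 0.605 -0.033  0.052]
613 [241. 241.] top 0.0572 [ 0.4782 -0.0742] ext [ 0.463 -0.089  0.035] [ 0.493 -0.06   0.058]
412 [326. 315.] top 0.0514 [ 0.5814 -0.1842] ext [ 0.568 -0.197  0.035] [ 0.596 -0.17   0.052]
```

Call:
servo_tool(deltas=[-1.6,0.5,4,0,0,0,-1.6,0.5,4,0,0,0,-1.5,0.55,4,0,0,0,0,0,0,0,0,0], jaw=6.5, grip_force=40)

```text
clock: 0.55
position: [0.5921, -0.0475, 0.1087]
ee_rot: [0.001, 0.706, 0.708, 0.001]
contact_force: [-0.7, 0.1, -0.8]
width: 0.0647
```

```bash
cat > look.py <<'E'
import sys
from h import *
from m1 import cloud
def objs(n,name=None,zlo=.035,zhi=.075,box=(.35,.7,-.36,.26)):
    c,im,d=pic(n); P,u,v=cloud(c,d)
    if name: cv2.imwrite(f"pics/{name}.png",im[:,:,::-1])
    m=(P[:,2]>zlo)&(P[:,2]<zhi)&(P[:,0]>box[0])&(P[:,0]<box[1])&(P[:,1]>box[2])&(P[:,1]<box[3])
    img=np.zeros(d.shape,np.uint8); img[v[m],u[m]]=1
    k,l,st,ce=cv2.connectedComponentsWithStats(img); L=l[v,u]; print(n)
    for i in range(1,k):
        if st[i,4]<20: continue
        s=m&(L==i); q=P[s]; zt=np.percentile(q[:,2],97); t=q[:,2]>zt-.004
        r=np.median(im[v[s],u[s]],0)
        print(st[i,4],ce[i].round(),"rgb",r,"top",zt.round(4),q[t][:,:2].mean(0).round(4),"ext",q.min(0).round(3),q.max(0).round(3))
if __name__=="__main__":
    print(manip.get_state()["position"]); objs(sys.argv[1],sys.argv[2],*[float(a) for a in sys.argv[3:5]])
E
python3 look.py wrist w1
```

```text
[ 0.59207205 -0.04748361  0.10874165]
wrist
22653 [227.  43.] rgb [234. 235. 240.] top 0.056 [0.5338 0.064 ] ext [0.449 0.03  0.049] [0.622 0.09  0.058]
1156 [318. 213.] rgb [107.  51.  53.] top 0.051 [ 0.5904 -0.0466] ext [ 0.576 -0.062  0.035] [ 0.605 -0.033  0.052]
1744 [171. 251.] rgb [32. 34. 36.] top 0.057 [ 0.4789 -0.0743] ext [ 0.464 -0.09   0.035] [ 0.494 -0.059  0.058]
44 [311. 345.] rgb [101.  104.5 102. ] top 0.0387 [ 0.5841 -0.1725] ext [ 0.577 -0.176  0.035] [ 0.593 -0.171  0.039]
32 [134. 358.] rgb [130.  168.5 153.5] top 0.0509 [ 0.4347 -0.1719] ext [ 0.43  -0.179  0.049] [ 0.439 -0.166  0.051]
```

View pics/w1.png

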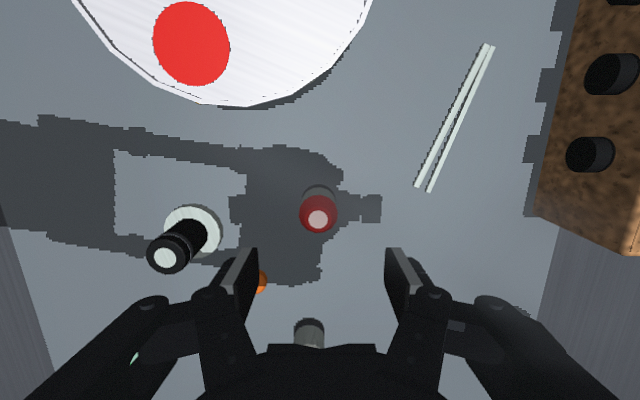

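The red objective, at px (318,213), lies between the fingers at (0.590,-0.047). Descending.

Call:
servo_tool(deltas=[0.1,-0.15,3,0,0,0,0,0,3,0,0,0,0,0,2.5,0,0,0,0,0,1.4,0,0,0])

```text
clock: 1.0
position: [0.6015, -0.0448, 0.0203]
ee_rot: [0.01, 0.706, 0.708, 0.009]
contact_force: [-0.2, 0.5, -1.3]
width: 0.065
```

Call:
servo_tool(deltas=[0,0,0,0,0,0,0,0,0,0,0,0,0,0,0,0,0,0,0,0,0,0,0,0,0,0,0,0,0,0], jaw=2.0)

```text
clock: 1.5
position: [0.6053, -0.0434, 0.0267]
ee_rot: [0.013, 0.706, 0.708, 0.012]
contact_force: [0.5, -0.3, -0.5]
width: 0.0282
```

```bash
python3 - <<'E'
from h import *
s=manip.get_state();print(s)
print(R.from_quat(s["ee_rot"][[1,2,3,0]]).as_matrix().round(3))
E
python3 look.py side s2 .025; python3 look.py wrist w2 .02
```

```text
{'clock': 1.5, 'qpos': array([-0.18899291,  0.48201432,  1.74176232,  0.0059349 ,  0.8821731 ,
       -0.19637101]), 'qd': array([ 0.00196356, -0.01259497, -0.01041179,  0.00099305,  0.00300183,
        0.00213424]), 'effort': array([ 3.25494132e-02, -4.79479265e+01, -1.87735945e+01,  2.31989095e-02,
       -2.05676844e-01, -1.38502164e-04]), 'position': array([ 0.60529316, -0.04341915,  0.02667302]), 'ee_rot': array([0.01348225, 0.70568759, 0.70829518, 0.01188276]), 'contact_force': array([ 0.49589336, -0.33425355, -0.49699815]), 'moment': array([0.03159653, 0.06276091, 0.01417423]), 'width': 0.028151411758217646}
[[-0.004  0.999  0.036]
 [ 1.     0.004 -0.002]
 [-0.002  0.036 -0.999]]
[ 0.60529316 -0.04341915  0.02667302]
side
4357 [271. 177.] rgb [251. 247. 254.] top 0.0559 [0.5312 0.1218] ext [0.441 0.029 0.025] [0.627 0.216 0.06 ]
395 [352. 202.] rgb [129.  98. 101.] top 0.0733 [ 0.6009 -0.0515] ext [ 0.559 -0.063  0.025] [ 0.632 -0.035  0.075]
319 [315. 246.] rgb [81. 84. 89.] top 0.0575 [ 0.4756 -0.0759] ext [ 0.461 -0.091  0.025] [ 0.491 -0.062  0.059]
253 [397. 252.] rgb [20
[... 467 characters left out ...]
343433  0.02671785]
wrist
29596 [148.  48.] rgb [233. 234. 240.] top 0.0562 [0.5437 0.0492] ext [0.492 0.03  0.046] [0.609 0.067 0.058]
7544 [318. 274.] rgb [78. 26. 26.] top 0.0735 [ 0.5971 -0.0343] ext [ 0.568 -0.057  0.02 ] [ 0.633 -0.03   0.075]
6758 [ 66. 331.] rgb [19. 20. 20.] top 0.0567 [ 0.4796 -0.0736] ext [ 0.463 -0.09   0.02 ] [ 0.494 -0.059  0.058]
131 [213. 288.] rgb [21. 22. 24.] top 0.0749 [ 0.5639 -0.0322] ext [ 0.558 -0.033  0.07 ] [ 0.569 -0.03   0.075]
39 [427. 286.] rgb [37. 39. 42.] top 0.075 [ 0.6436 -0.0322] ext [ 0.64  -0.033  0.072] [ 0.647 -0.031  0.075]
143 [405. 295.] rgb [22. 23. 25.] top 0.0749 [ 0.6365 -0.0371] ext [ 0.633 -0.038  0.068] [ 0.641 -0.036  0.075]
```

View pics/w2.png

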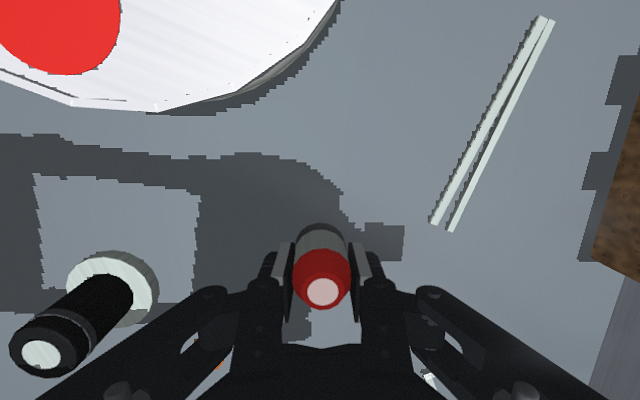

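View pics/s2.png

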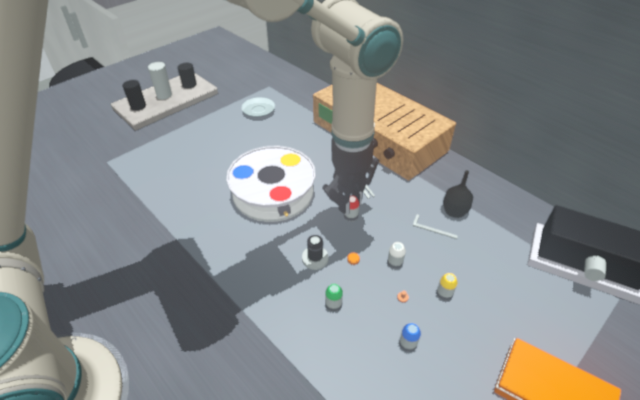

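The first descent drifted about 1 cm in x and z, so the pinch is high on the red taper. I'll open and correct it slowly, watching the drift.

Call:
servo_tool(deltas=[0,0,0,0,0,0,0,0,0,0,0,0,0,0,0,0,0,0], jaw=6.0)

```text
clock: 1.9
position: [0.6054, -0.0437, 0.0269]
ee_rot: [0.014, 0.706, 0.708, 0.012]
contact_force: [-0.1, 0.6, -0.1]
width: 0.0597
```

Call:
servo_tool(deltas=[0,0,0,0,0,0])

```text
clock: 2.0
position: [0.6054, -0.0437, 0.0269]
ee_rot: [0.014, 0.706, 0.708, 0.012]
contact_force: [0.2, 1.0, -0.1]
width: 0.0598
```

```bash
cat > goto.py <<'E'
import sys
from h import *
# args: x y z yawdeg(+ about tool z from nominal)
x,y,z,yaw=[float(a) for a in sys.argv[1:5]]
s=manip.get_state(); M=R.from_quat(s["ee_rot"][[1,2,3,0]])
T=R.from_matrix([[0,1,0],[1,0,0],[0,0,-1]])*R.from_euler("z",yaw,degrees=True)
print("shift cm",(M.inv().apply(np.array([x,y,z])-s["position"])*100).round(2),"turn",np.degrees((M.inv()*T).as_rotvec()).round(2),"nom-frame shift",(T.inv().apply(np.array([x,y,z])-s["position"])*100).round(2), "w",s["width"].round(4))
E
python3 goto.py .6 -.0466 .0269 0; python3 look.py wrist w3 .035 .056
```

```text
[ 0.60538398 -0.0437004   0.02688723]
wrist
28123 [147.  46.] rgb [234. 234. 240.] top 0.0556 [0.5425 0.051 ] ext [0.491 0.03  0.046] [0.609 0.067 0.056]
2738 [321. 273.] rgb [112.  26.  24.] top 0.0508 [ 0.6048 -0.0455] ext [ 0.591 -0.057  0.035] [ 0.62  -0.032  0.052]
967 [248. 268.] rgb [19. 20. 21.] top 0.0556 [ 0.5707 -0.0395] ext [ 0.56  -0.056  0.035] [ 0.575 -0.032  0.056]
863 [392. 267.] rgb [33. 35. 37.] top 0.0555 [ 0.6381 -0.0393] ext [ 0.634 -0.055  0.035] [ 0.649 -0.032  0.056]
3944 [ 61. 332.] rgb [21. 22. 23.] top 0.0559 [ 0.4795 -0.0717] ext [ 0.463 -0.09   0.035] [ 0.495 -0.059  0.056]Traceback (most recent call last):
  File "goto.py", line 7, in <module>
    print("shift cm",(M.inv().apply(np.array([x,y,z])-s["position"])*100).round(2),"turn",np.degrees((M.inv()*T).as_rotvec()).round(2),"nom-frame shift",(T.inv().apply(np.array([x,y,z])-s["position"])*100).round(2), "w",s["width"].round(4))
                                                                                                                                                                                                                            ^^^^^^^^^^^^^^^^
AttributeError: 'float' object has no attribute 'round'
```

View pics/w3.png

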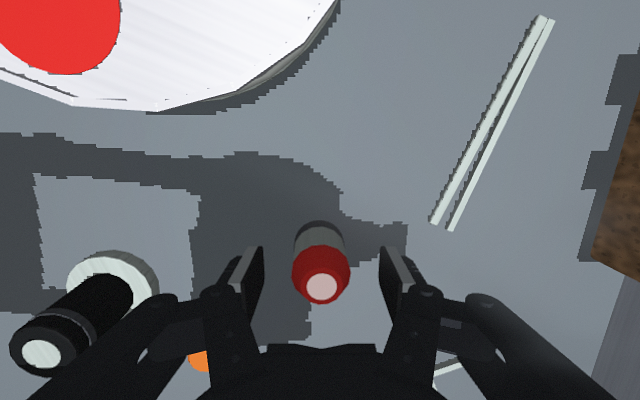

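Red is still upright at px (321,273), now at (0.605,-0.046). I'll straighten the tool and descend in small steps.

```bash
sed -i 's/s\["width"\].round(4)/round(s["width"],4)/' goto.py; python3 goto.py .6048 -.0455 .011 0
```

```text
shift cm [-0.18 -0.12  1.59] turn [2.08 0.14 0.19] nom-frame shift [-0.18 -0.06  1.59] w 0.06
```

Call:
servo_tool(deltas=[-0.18,-0.1,0.2,2.1,0.1,0.2,0,0,0.5,0,0,0,0,0,0.5,0,0,0,0,0,0.4,0,0,0])

```text
clock: 2.45
position: [0.6044, -0.0455, 0.0101]
ee_rot: [0.0, 0.707, 0.707, -0.0]
contact_force: [-0.4, 0.1, 0.0]
width: 0.0598
```

Call:
servo_tool(deltas=[0,0,0,0,0,0])

```text
clock: 2.55
position: [0.6034, -0.0453, 0.0091]
ee_rot: [-0.001, 0.707, 0.707, -0.001]
contact_force: [1.1, 0.4, 0.5]
width: 0.0598
```

Call:
servo_tool(deltas=[0,0,0,0,0,0,0,0,0,0,0,0,0,0,0,0,0,0,0,0,0,0,0,0,0,0,0,0,0,0], jaw=2.0)

```text
clock: 3.05
position: [0.603, -0.0451, 0.0092]
ee_rot: [-0.001, 0.707, 0.707, -0.001]
contact_force: [-0.1, 0.0, -1.2]
width: 0.0291
```

```bash
python3 goto.py .513 .0658 .13 0
```

```text
shift cm [ 11.09  -9.02 -12.07] turn [-0.09  0.01 -0.  ] nom-frame shift [ 11.09  -9.   -12.08] w 0.0291
```

Call:
servo_tool(deltas=[0,0,-1.5,0,0,0,0,0,-3,0,0,0,0,0,-3,0,0,0,2,-2,-2,0,0,0,3,-2.5,0,0,0,0,3,-2.5,0,0,0,0,2,-1.5,0,0,0,0,0.8,-0.5,0,0,0,0,0,0,0,0,0,0,0,0,0,0,0,0])

```text
clock: 4.05
position: [0.5119, 0.0647, 0.1079]
ee_rot: [0.001, 0.708, 0.706, 0.0]
contact_force: [0.3, -0.2, -0.6]
width: 0.029
```

```bash
python3 goto.py .513 .0658 .066 0; python3 look.py wrist w4 .06 .2
```

```text
shift cm [0.11 0.1  4.19] turn [ 0.05  0.03 -0.11] nom-frame shift [0.11 0.11 4.19] w 0.029
[0.51192707 0.06469096 0.10788479]
wrist
45356 [321. 338.] rgb [19. 19. 21.] top 0.1981 [0.5122 0.0768] ext [0.447 0.051 0.097] [0.577 0.084 0.2  ]
```

View pics/w4.png

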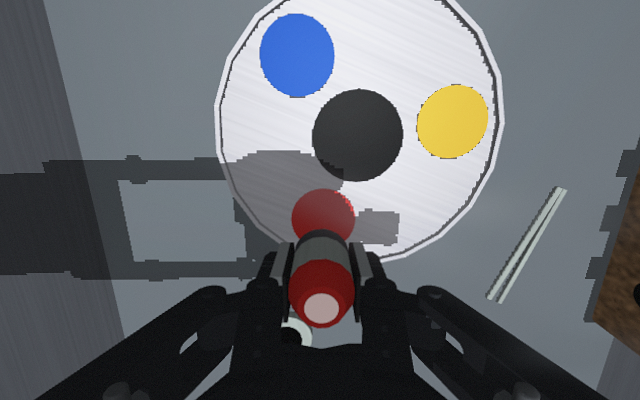

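The red objective is held upright at px (322,285), with the red spot at (323,215). I'll work out the in-hand offset and the spot centres from this view.

```bash
python3 - <<'E'
from h import *
c=eyes.get_calibration("wrist"); im=cv2.imread("pics/w4.png")[:,:,::-1].copy()
print(manip.get_state()["position"])
print("lens",cast(c,[[321,309]],.1487))
for k in ["blue","yellow"]:
  for a,ce,bb in blobs(im,k,amin=500): print(k,ce,cast(c,ce,.052))
g=im.max(2); m=((g<55)).astype(np.uint8); n,l,st,ce=cv2.connectedComponentsWithStats(m)
i=l[135,357]; print(st[i],cast(c,ce[i],.052))
E
```

```text
[0.51210971 0.06451261 0.10785925]
lens [[0.51214226 0.06161909 0.1487    ]]
blue [296.6  54.7] [[0.49769073 0.17199297 0.052     ]]
yellow [452.  121.1] [[0.59767905 0.13256523 0.052     ]]
[     0      0    640    400 200564] [[0.51992989 0.10282364 0.052     ]]
```

Call:
servo_tool(deltas=[0.2,0.1,1,0,0,0,0,0,1.5,0,0,0,0,0,1.2,0,0,0,0,0,0.5,0,0,0,0,0,0.2,0,0,0])

```text
clock: 4.6
position: [0.5179, 0.063, 0.0601]
ee_rot: [0.002, 0.71, 0.704, 0.001]
contact_force: [-1.5, 1.6, 6.6]
width: 0.0287
```

Call:
servo_tool(deltas=[0,0,0,0,0,0])

```text
clock: 4.7
position: [0.518, 0.063, 0.0601]
ee_rot: [0.001, 0.71, 0.704, 0.001]
contact_force: [-1.6, 1.1, 6.1]
width: 0.0286
```

Call:
servo_tool(deltas=[0,0,-0.3,0,0,0,0,0,-0.3,0,0,0,0,0,0,0,0,0])

```text
clock: 5.0
position: [0.5194, 0.0624, 0.0673]
ee_rot: [0.002, 0.71, 0.704, 0.001]
contact_force: [0.8, -0.1, -1.5]
width: 0.0286
```

```bash
python3 goto.py .513 .068 .0625 0
```

```text
shift cm [ 0.55 -0.65  0.48] turn [ 0.27  0.06 -0.52] nom-frame shift [ 0.56 -0.64  0.48] w 0.0286
```

Call:
servo_tool(deltas=[0.3,-0.35,0,0.2,0,-0.5,0.25,-0.3,0,0,0,0,0,0,0,0,0,0,0,0,0.2,0,0,0,0,0,0,0,0,0])

```text
clock: 5.5
position: [0.5122, 0.0686, 0.0654]
ee_rot: [0.001, 0.707, 0.707, 0.0]
contact_force: [-0.8, 0.0, -0.8]
width: 0.0287
```

```bash
python3 goto.py .513 .068 .0615 0; python3 look.py wrist w5 .06 .09 | head -1; python3 - <<'E'
from h import *
c=eyes.get_calibration("wrist"); im=cv2.imread("pics/w5.png")[:,:,::-1].copy()
cv2.imwrite("pics/w5c.png",cv2.resize(im[180:380,200:440],None,fx=3,fy=3)[:,:,::-1])
E
```

```text
shift cm [-0.06  0.08  0.39] turn [0.09 0.07 0.05] nom-frame shift [-0.06  0.08  0.39] w 0.0287
[0.51215742 0.0685653  0.06540005]
```

View pics/w5c.png

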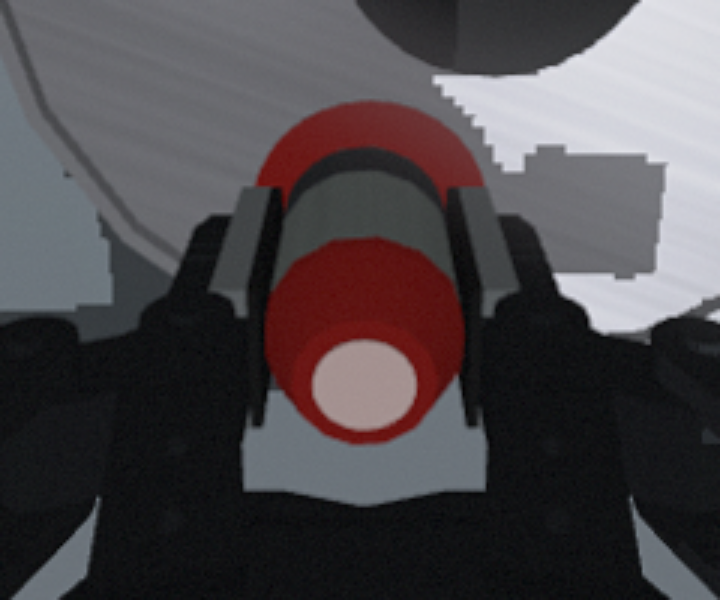

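Red's base sits centred over its spot in the crop at (370,165). I'll lower and release.

Call:
servo_tool(deltas=[0,0.06,0.15,0,0,0,0,0,0.1,0,0,0,0,0,0.1,0,0,0,0,0,0,0,0,0])

```text
clock: 5.95
position: [0.5132, 0.0684, 0.0615]
ee_rot: [0.001, 0.707, 0.707, 0.0]
contact_force: [0.8, 0.2, -0.8]
width: 0.0292
```

Call:
servo_tool(deltas=[0,0,0.05,0,0,0,0,0,0,0,0,0])

```text
clock: 6.15
position: [0.5133, 0.0683, 0.0611]
ee_rot: [0.001, 0.707, 0.707, 0.0]
contact_force: [-0.8, 0.5, 0.5]
width: 0.0291
```

Call:
servo_tool(deltas=[0,0,0,0,0,0,0,0,0,0,0,0,0,0,0,0,0,0], jaw=5.0)

```text
clock: 6.45
position: [0.5136, 0.0683, 0.0613]
ee_rot: [0.001, 0.707, 0.707, 0.0]
contact_force: [0.2, -0.7, 0.7]
width: 0.0503
```

Call:
servo_tool(deltas=[0,0,-1,0,0,0,0,0,-2,0,0,0,0,0,-2,0,0,0,0,0,-1,0,0,0,0,0,0,0,0,0])

```text
clock: 6.95
position: [0.5136, 0.0684, 0.1253]
ee_rot: [0.002, 0.707, 0.707, 0.001]
contact_force: [0.6, -0.5, 0.5]
width: 0.0502
```

```bash
python3 look.py wrist w6 .085 .12;python3 look.py scene sc6 .085 .12; python3 goto.py .592 -.290 .12 0
```

```text
[0.51355769 0.06842864 0.12526733]
wrist
1625 [321. 233.] rgb [101.  45.  46.] top 0.1029 [0.5137 0.0676] ext [0.499 0.054 0.085] [0.529 0.081 0.104]
[0.51317151 0.06841333 0.12460786]
scene
82 [361. 205.] rgb [130.  29.  27.] top 0.1024 [0.521  0.0704] ext [0.507 0.053 0.086] [0.531 0.081 0.105]
shift cm [-35.84   7.93   0.42] turn [0.   0.08 0.03] nom-frame shift [-35.84   7.95   0.37] w 0.0502
```

View pics/w6.png

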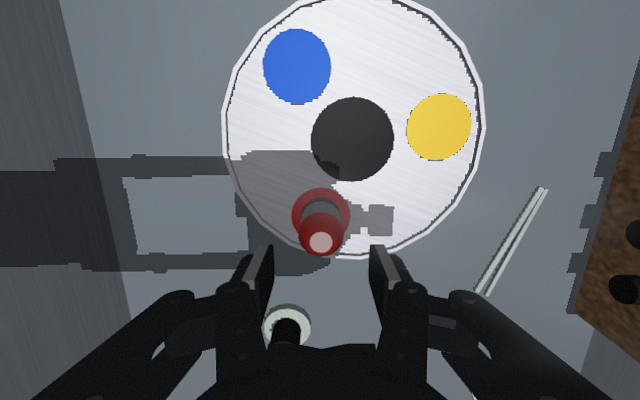

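Red stands on its spot at (0.514,0.068), about 2 mm off centre. Next: yellow.

Call:
servo_tool(deltas=[-3,0.5,0,0,0,0,-4,1,0,0,0,0,-4,1,0,0,0,0,-4,1,0,0,0,0,-4,1,0,0,0,0,-4,1,0,0,0,0,-4,1,0,0,0,0,-4,0.7,0,0,0,0,-2.5,0.5,0,0,0,0,-1.3,0.2,0,0,0,0,-0.6,0,0,0,0,0,0,0,0,0,0,0,0,0,0,0,0,0], jaw=6.0)

```text
clock: 8.35
position: [0.5866, -0.2935, 0.1068]
ee_rot: [-0.012, 0.706, 0.708, -0.004]
contact_force: [0.0, 0.4, -0.3]
width: 0.0599
```

```bash
python3 look.py wrist w7;  python3 goto.py .592 -.290 .04 0
```

```text
[ 0.58662044 -0.29345908  0.10681337]
wrist
2254 [86. 31.] rgb [ 38. 102.  56.] top 0.0509 [ 0.435  -0.1708] ext [ 0.422 -0.185  0.035] [ 0.449 -0.156  0.052]
1801 [315.  60.] rgb [177. 180. 174.] top 0.051 [ 0.5809 -0.1864] ext [ 0.566 -0.201  0.035] [ 0.595 -0.172  0.052]
1186 [330. 212.] rgb [117. 102.  61.] top 0.0509 [ 0.5921 -0.2905] ext [ 0.578 -0.306  0.035] [ 0.606 -0.277  0.052]
1227 [172. 229.] rgb [ 33.  69. 144.] top 0.0509 [ 0.4708 -0.3053] ext [ 0.456 -0.321  0.035] [ 0.485 -0.291  0.052]
shift cm [0.24 0.7  6.67] turn [-1.34 -0.68  0.26] nom-frame shift [0.32 0.54 6.69] w 0.0601
```

Call:
servo_tool(deltas=[0.3,0.55,1,-1.3,-0.7,0.3,0,0,1.5,0,0,0,0,0,1.5,0,0,0,0,0,1,0,0,0,0,0,0,0,0,0,0,0,0,0,0,0])

```text
clock: 9.0
position: [0.5927, -0.2822, 0.0581]
ee_rot: [0.001, 0.705, 0.71, 0.001]
contact_force: [0.5, 0.1, 0.3]
width: 0.0598
```

```bash
python3 goto.py .592 -.290 .010 0
```

```text
shift cm [-0.78 -0.08  4.81] turn [0.13 0.01 0.39] nom-frame shift [-0.78 -0.07  4.81] w 0.0598
```

Call:
servo_tool(deltas=[-0.75,-0.07,0,0,0,0.4,0,0,0.6,0,0,0,0,0,0.8,0,0,0,0,0,0.8,0,0,0,0,0,0.8,0,0,0,0,0,0.4,0,0,0,0,0,0,0,0,0,0,0,0,0,0,0])

```text
clock: 9.8
position: [0.5928, -0.2911, 0.0225]
ee_rot: [0.002, 0.707, 0.707, 0.001]
contact_force: [1.1, 0.5, 0.5]
width: 0.06
```

```bash
python3 goto.py .592 -.290 .010 0
```

```text
shift cm [ 0.11 -0.08  1.25] turn [ 0.23  0.08 -0.06] nom-frame shift [ 0.11 -0.08  1.25] w 0.06
```

Call:
servo_tool(deltas=[0.1,-0.08,0.3,0.2,0,0,0,0,0.4,0,0,0,0,0,0.4,0,0,0,0,0,0.2,0,0,0,0,0,0,0,0,0,0,0,0,0,0,0])

```text
clock: 10.4
position: [0.5925, -0.2901, 0.009]
ee_rot: [0.001, 0.707, 0.707, -0.0]
contact_force: [-0.1, 0.2, 0.1]
width: 0.0601
```

Call:
servo_tool(deltas=[0,0,0,0,0,0,0,0,0,0,0,0,0,0,0,0,0,0,0,0,0,0,0,0,0,0,0,0,0,0], jaw=2.0)

```text
clock: 10.9
position: [0.5927, -0.2903, 0.0094]
ee_rot: [0.002, 0.707, 0.707, -0.0]
contact_force: [-0.4, 0.4, -1.1]
width: 0.0292
```

Call:
servo_tool(deltas=[0,0,-1.5,0,0,0,0,0,-3,0,0,0,0,0,-3,0,0,0,0,0,-3,0,0,0,2,0,-1.5,0,0,0,4,0,0,0,0,0,4,0,0,0,0,0,4,0,0,0,0,0,4,0,0,0,0,0,4,0,0,0,0,0,4,0,0,0,0,0,4,0,0,0,0,0,4,0,0,0,0,0,3,0,0,0,0,0,1.5,0,0,0,0,0,0.5,0,0,0,0,0,0,0,0,0,0,0,0,0,0,0,0,0])

```text
clock: 12.7
position: [0.5814, 0.1275, 0.1276]
ee_rot: [-0.007, 0.707, 0.707, -0.002]
contact_force: [0.5, -0.5, -0.5]
width: 0.0287
```

```bash
python3 goto.py .5975 .1328 .070 0
```

```text
shift cm [0.49 1.69 5.74] turn [-0.79 -0.4  -0.  ] nom-frame shift [0.53 1.61 5.76] w 0.0287
```

Call:
servo_tool(deltas=[0.3,0.8,0.5,-0.8,-0.4,0,0.2,0.8,1,0,0,0,0,0,1,0,0,0,0,0,1,0,0,0,0,0,0.7,0,0,0,0,0,0,0,0,0,0,0,0,0,0,0])

```text
clock: 13.4
position: [0.5983, 0.1286, 0.0798]
ee_rot: [-0.0, 0.709, 0.705, -0.001]
contact_force: [0.1, 0.1, -0.1]
width: 0.0288
```

```bash
python3 goto.py .5975 .1328 .067 0; python3 look.py wrist w8 |tail -1
```

```text
shift cm [ 0.42 -0.08  1.28] turn [-0.12  0.12 -0.32] nom-frame shift [ 0.42 -0.08  1.28] w 0.0288
108 [226. 360.] rgb [170.  172.  181.5] top 0.0567 [0.5294 0.0329] ext [0.525 0.03  0.051] [0.535 0.044 0.057]
```

View pics/w8.png

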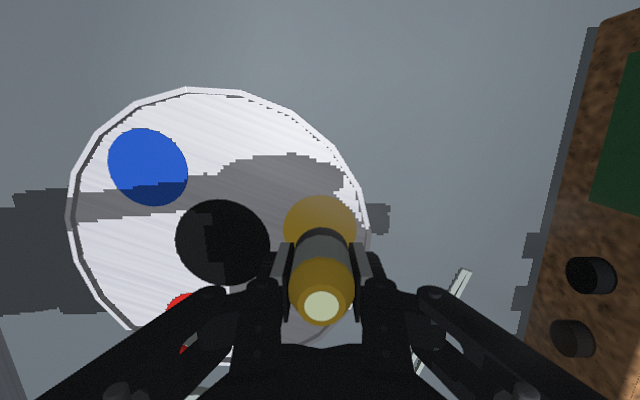

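The yellow objective is held at px (321,285), with its spot behind it at (320,225). I'll shift 4 mm in y and lower.

Call:
servo_tool(deltas=[0.4,-0.08,0.2,0,0,-0.3,0,0,0.4,0,0,0,0,0,0.4,0,0,0,0,0,0.3,0,0,0,0,0,0,0,0,0,0,0,0,0,0,0])

```text
clock: 14.05
position: [0.598, 0.1334, 0.0671]
ee_rot: [0.001, 0.707, 0.707, -0.0]
contact_force: [-0.3, -0.4, -1.2]
width: 0.0288
```

```bash
python3 goto.py .5975 .1328 .0615 0
```

```text
shift cm [-0.06 -0.05  0.56] turn [0.03 0.1  0.04] nom-frame shift [-0.06 -0.05  0.56] w 0.0288
```

Call:
servo_tool(deltas=[-0.05,-0.05,0.2,0,0,0,0,0,0.2,0,0,0,0,0,0.13,0,0,0,0,0,0.05,0,0,0,0,0,0,0,0,0])

```text
clock: 14.55
position: [0.5977, 0.1327, 0.0613]
ee_rot: [0.001, 0.707, 0.707, -0.0]
contact_force: [0.2, 0.4, 0.1]
width: 0.0284
```

Call:
servo_tool(deltas=[0,0,0.03,0,0,0,0,0,0,0,0,0])

```text
clock: 14.75
position: [0.5978, 0.1327, 0.0614]
ee_rot: [0.001, 0.707, 0.707, -0.0]
contact_force: [-0.5, -0.3, -0.2]
width: 0.0291
```

Call:
servo_tool(deltas=[0,0,0,0,0,0,0,0,0,0,0,0,0,0,0,0,0,0], jaw=5.0)

```text
clock: 15.05
position: [0.5981, 0.1328, 0.0614]
ee_rot: [0.001, 0.707, 0.707, 0.0]
contact_force: [-1.2, 0.3, -0.3]
width: 0.0501
```

Call:
servo_tool(deltas=[0,0,-1,0,0,0,0,0,-2,0,0,0,0,0,-2,0,0,0,0,0,-1.5,0,0,0,0,0,0,0,0,0])

```text
clock: 15.55
position: [0.5982, 0.1329, 0.1305]
ee_rot: [0.001, 0.707, 0.707, 0.0]
contact_force: [-0.4, 0.7, -0.3]
width: 0.0499
```

```bash
python3 look.py wrist w9 .085 .12; python3 goto.py .470 -.3055 .125 0
```

```text
[0.59819615 0.13286073 0.13052093]
wrist
1554 [321. 229.] rgb [114. 100.  58.] top 0.1029 [0.5984 0.1328] ext [0.584 0.119 0.085] [0.613 0.147 0.104]
81 [203. 295.] rgb [89. 43. 41.] top 0.0915 [0.5123 0.0803] ext [0.505 0.078 0.085] [0.519 0.081 0.093]
shift cm [-43.82 -12.77   0.51] turn [0.04 0.1  0.03] nom-frame shift [-43.83 -12.75   0.44] w 0.0499
```

View pics/w9.png

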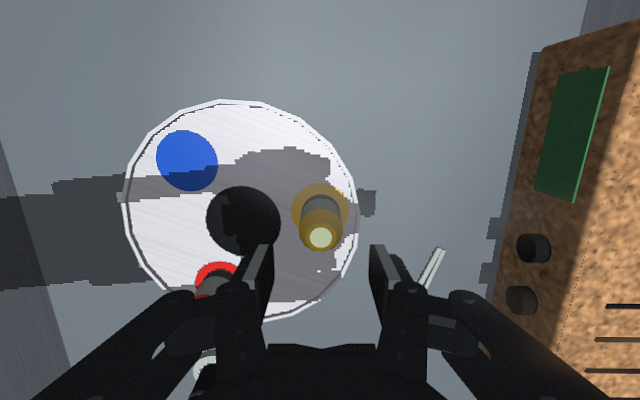

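Yellow stands on its spot at px (321,225). Next: blue.

Call:
servo_tool(deltas=[-3,-0.5,-0.5,0,0,0,-4,-1,-0.1,0,0,0,-4,-1.2,-0.1,0,0,0,-4,-1.3,-0.1,0,0,0,-4,-1.3,-0.1,0,0,0,-4,-1.3,-0.1,0,0,0,-4,-1.3,-0.1,0,0,0,-4,-1.3,-0.1,0,0,0,-4,-1.3,-0.1,0,0,0,-4,-1.2,-0.1,0,0,0,-2.5,-0.7,0,0,0,0,-1.5,-0.3,0,0,0,0,-0.6,0,0,0,0,0,0,0,0,0,0,0,0,0,0,0,0,0], jaw=6.0)

```text
clock: 17.1
position: [0.4624, -0.3148, 0.133]
ee_rot: [-0.007, 0.705, 0.709, -0.002]
contact_force: [0.1, 0.6, -0.3]
width: 0.0599
```

```bash
python3 look.py wrist w10;  python3 goto.py .470 -.3055 .04 0
```

```text
[ 0.46242531 -0.31479027  0.13295741]
wrist
1195 [282.  14.] rgb [ 40. 104.  57.] top 0.0509 [ 0.4336 -0.1745] ext [ 0.419 -0.186  0.035] [ 0.448 -0.166  0.052]
1691 [489.  33.] rgb [160. 164. 159.] top 0.0511 [ 0.5796 -0.1866] ext [ 0.565 -0.201  0.035] [ 0.595 -0.172  0.052]
976 [331. 195.] rgb [ 54.  71. 111.] top 0.0509 [ 0.4697 -0.3057] ext [ 0.456 -0.321  0.036] [ 0.484 -0.291  0.052]
shift cm [0.83 0.87 9.29] turn [-0.68 -0.43  0.29] nom-frame shift [0.91 0.75 9.3 ] w 0.0598
```

Call:
servo_tool(deltas=[0.4,0.4,1,-0.7,-0.4,0.3,0.4,0.35,1.5,0,0,0,0,0,1.5,0,0,0,0,0,1.5,0,0,0,0,0,1,0,0,0,0,0,0.3,0,0,0,0,0,0,0,0,0,0,0,0,0,0,0])

```text
clock: 17.95
position: [0.4742, -0.2976, 0.0646]
ee_rot: [0.001, 0.703, 0.711, 0.002]
contact_force: [-0.4, 0.2, 0.7]
width: 0.0601
```

```bash
python3 goto.py .4697 -.3057 .010 0
```

```text
shift cm [-0.81 -0.48  5.46] turn [ 0.21 -0.06  0.63] nom-frame shift [-0.81 -0.45  5.46] w 0.0601
```

Call:
servo_tool(deltas=[-0.75,-0.45,0.2,0.2,0,0.6,0,0,0.6,0,0,0,0,0,0.9,0,0,0,0,0,0.9,0,0,0,0,0,0.8,0,0,0,0,0,0.4,0,0,0,0,0,0,0,0,0,0,0,0,0,0,0])

```text
clock: 18.75
position: [0.4697, -0.3068, 0.0241]
ee_rot: [0.001, 0.708, 0.707, 0.0]
contact_force: [-0.7, -0.0, -0.9]
width: 0.06
```

```bash
python3 goto.py .4697 -.3057 .010 0
```

```text
shift cm [ 0.11 -0.01  1.41] turn [ 0.07  0.01 -0.08] nom-frame shift [ 0.11 -0.    1.41] w 0.06
```

Call:
servo_tool(deltas=[0.1,0,0.3,0,0,0,0,0,0.4,0,0,0,0,0,0.4,0,0,0,0,0,0.3,0,0,0,0,0,0,0,0,0,0,0,0,0,0,0])

```text
clock: 19.35
position: [0.4704, -0.306, 0.0095]
ee_rot: [0.001, 0.707, 0.707, 0.0]
contact_force: [-0.1, -0.3, 0.7]
width: 0.0597
```

Call:
servo_tool(deltas=[0,0,0,0,0,0,0,0,0,0,0,0,0,0,0,0,0,0,0,0,0,0,0,0,0,0,0,0,0,0], jaw=2.0)

```text
clock: 19.85
position: [0.4706, -0.3062, 0.0099]
ee_rot: [0.002, 0.707, 0.707, 0.0]
contact_force: [-0.1, 0.4, -0.8]
width: 0.0288
```

```bash
python3 goto.py .497 .1723 .15 0
```

```text
shift cm [ 47.83   2.64 -14.09] turn [ 0.18  0.1  -0.06] nom-frame shift [ 47.85   2.64 -14.01] w 0.0288
```

Call:
servo_tool(deltas=[0,0,-1.5,0,0,0,0,0,-3,0,0,0,0,0,-3,0,0,0,0,0,-3,0,0,0,0,0,-3,0,0,0,2,0,-1.5,0,0,0,4,0.2,0,0,0,0,4,0.2,0,0,0,0,4,0.2,0,0,0,0,4,0.2,0,0,0,0,4,0.2,0,0,0,0,4,0.2,0,0,0,0,4,0.2,0,0,0,0,4,0.2,0,0,0,0])

```text
clock: 21.25
position: [0.4871, 0.0408, 0.1643]
ee_rot: [0.002, 0.711, 0.703, 0.001]
contact_force: [-0.3, 0.2, -0.8]
width: 0.0286
```

```bash
python3 goto.py .497 .1723 .15 0
```

```text
shift cm [13.16  0.82  1.4 ] turn [ 0.23  0.11 -0.68] nom-frame shift [13.15  0.99  1.43] w 0.0286
```

Call:
servo_tool(deltas=[4,0.3,0,0,0,-0.4,4,0.3,0,0,0,-0.3,2.5,0.2,0.3,0,0,0,1.3,0,0.5,0,0,0,0.5,0,0.5,0,0,0,0,0,0,0,0,0,0,0,0,0,0,0])

```text
clock: 21.95
position: [0.4935, 0.1718, 0.1493]
ee_rot: [0.002, 0.705, 0.71, -0.0]
contact_force: [0.6, 0.1, -0.9]
width: 0.0286
```

```bash
python3 goto.py .497 .1723 .075 0
```

```text
shift cm [0.07 0.34 7.43] turn [0.12 0.16 0.4 ] nom-frame shift [0.05 0.35 7.43] w 0.0286
```

Call:
servo_tool(deltas=[0,0.3,1,0,0,0.4,0,0,1.5,0,0,0,0,0,1.5,0,0,0,0,0,1.5,0,0,0,0,0,1,0,0,0,0,0,0.5,0,0,0,0,0,0,0,0,0,0,0,0,0,0,0])

```text
clock: 22.75
position: [0.4993, 0.164, 0.0753]
ee_rot: [0.003, 0.711, 0.703, -0.0]
contact_force: [-0.1, -0.0, -1.7]
width: 0.0287
```

```bash
python3 goto.py .497 .1723 .0625 0; python3 look.py wrist w11 |tail -1
```

```text
shift cm [ 0.84 -0.25  1.28] turn [ 0.24  0.28 -0.68] nom-frame shift [ 0.83 -0.23  1.28] w 0.0287
500 [427. 374.] rgb [215. 217. 224.] top 0.0562 [0.5761 0.0557] ext [0.56  0.043 0.051] [0.589 0.081 0.057]
```

View pics/w11.png

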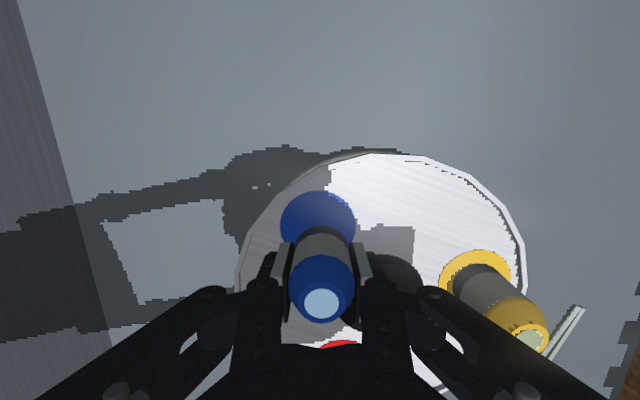

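The blue objective is held at px (321,285), with its spot at (318,220). I'll correct by 8 mm in y and lower.

Call:
servo_tool(deltas=[0.8,-0.2,0,0.2,0.2,-0.7,0,0,0.3,0,0,0,0,0,0.4,0,0,0,0,0,0.2,0,0,0,0,0,0,0,0,0,0,0,0,0,0,0])

```text
clock: 23.4
position: [0.4985, 0.1736, 0.0674]
ee_rot: [0.002, 0.706, 0.708, 0.002]
contact_force: [0.5, -0.6, -0.6]
width: 0.0288
```

```bash
python3 goto.py .497 .1723 .0622 0
```

```text
shift cm [-0.13 -0.15  0.52] turn [0.26 0.01 0.15] nom-frame shift [-0.13 -0.15  0.52] w 0.0288
```

Call:
servo_tool(deltas=[-0.13,-0.15,0.2,0.2,0,0,0,0,0.2,0,0,0,0,0,0.1,0,0,0,0,0,0,0,0,0])

```text
clock: 23.8
position: [0.4969, 0.172, 0.062]
ee_rot: [0.0, 0.706, 0.708, 0.0]
contact_force: [0.9, 0.6, -0.2]
width: 0.0289
```

```bash
python3 goto.py .497 .1723 .0622 0
```

```text
shift cm [ 0.03  0.01 -0.02] turn [0.04 0.02 0.14] nom-frame shift [ 0.03  0.01 -0.02] w 0.0289
```

Call:
servo_tool(deltas=[0,0,0.04,0,0,0,0,0,0,0,0,0])

```text
clock: 24.0
position: [0.4971, 0.172, 0.062]
ee_rot: [0.0, 0.706, 0.708, 0.0]
contact_force: [0.4, 0.4, -0.7]
width: 0.0288
```

Call:
servo_tool(deltas=[0,0,0,0,0,0,0,0,0,0,0,0,0,0,0,0,0,0], jaw=5.0)

```text
clock: 24.3
position: [0.4975, 0.1721, 0.0622]
ee_rot: [0.001, 0.706, 0.708, 0.001]
contact_force: [-0.1, 0.1, 0.1]
width: 0.05
```

Call:
servo_tool(deltas=[0,0,-1,0,0,0,0,0,-2,0,0,0,0,0,-2,0,0,0,0,0,-2,0,0,0,0,0,-1,0,0,0,0,0,0,0,0,0])

```text
clock: 24.9
position: [0.4974, 0.1721, 0.1475]
ee_rot: [0.001, 0.706, 0.708, 0.001]
contact_force: [0.4, -0.5, -0.1]
width: 0.0502
```

```bash
python3 look.py wrist w12 .085 .12; python3 goto.py .478 -.0745 .14 21.5
```

```text
[0.49743503 0.17210702 0.14748387]
wrist
1322 [321. 219.] rgb [ 64.  76. 111.] top 0.1029 [0.4975 0.1728] ext [0.483 0.158 0.085] [0.512 0.187 0.104]
1363 [452. 269.] rgb [158. 135.  71.] top 0.1032 [0.5968 0.1327] ext [0.583 0.118 0.085] [0.61  0.147 0.104]
733 [339. 335.] rgb [142.  32.  29.] top 0.1022 [0.5123 0.0741] ext [0.5   0.061 0.085] [0.529 0.082 0.103]
shift cm [-24.65  -1.97   0.68] turn [ 1.000e-01 -1.000e-02  2.164e+01] nom-frame shift [-23.64   7.26   0.68] w 0.05
```

View pics/w12.png

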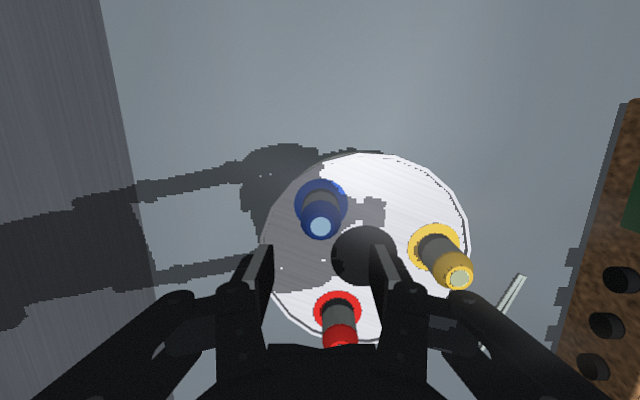

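All three objectives stand on their spots in px: blue (320,205), yellow (437,248), red (338,312). Next: the knob.

Call:
servo_tool(deltas=[-2.5,-0.2,-0.3,0,0,0,-4,-0.3,-0.1,0,0,0,-4,-0.3,-0.1,0,0,0,-4,-0.3,0,0,0,0,-4,-0.3,0,0,0,0,-3,-0.3,0,0,0,0,-2,-0.2,0,0,0,0,-1,0,0,0,0,0,0,0,0,0,0,5,0,0,0,0,0,6,0,0,0,0,0,6,0,0,0,0,0,4,0,0,0,0,0,0,0,0,0,0,0,0], jaw=6.0)

```text
clock: 26.35
position: [0.4717, -0.078, 0.1394]
ee_rot: [-0.008, 0.826, 0.563, -0.006]
contact_force: [0.0, -0.3, -0.3]
width: 0.0598
```

```bash
python3 look.py wrist w13;  python3 goto.py .4785 -.0743 .065 21.5
```

```text
[ 0.47171551 -0.07799136  0.13942556]
wrist
6360 [303.  20.] rgb [243. 243. 247.] top 0.0653 [0.5103 0.0537] ext [0.451 0.029 0.046] [0.574 0.087 0.075]
1149 [329. 199.] rgb [53. 56. 58.] top 0.0571 [ 0.4787 -0.0747] ext [ 0.464 -0.09   0.035] [ 0.494 -0.06   0.058]
937 [477. 267.] rgb [165. 169. 164.] top 0.0513 [ 0.5797 -0.1847] ext [ 0.566 -0.197  0.035] [ 0.594 -0.17   0.052]
761 [321. 301.] rgb [39. 90. 55.] top 0.0508 [ 0.4346 -0.1684] ext [ 0.42  -0.183  0.035] [ 0.449 -0.154  0.052]
shift cm [0.59 0.65 7.43] turn [-1.17  0.01  0.05] nom-frame shift [0.59 0.5  7.44] w 0.06
```

Call:
servo_tool(deltas=[0.4,0.3,0.8,-1.2,0,0,0.2,0.2,1.3,0,0,0,0,0,1.3,0,0,0,0,0,1.3,0,0,0,0,0,1,0,0,0,0,0,0.4,0,0,0,0,0,0,0,0,0,0,0,0,0,0,0])

```text
clock: 27.2
position: [0.4797, -0.0728, 0.0763]
ee_rot: [0.001, 0.824, 0.567, 0.001]
contact_force: [-0.6, -1.3, -0.3]
width: 0.0595
```

```bash
python3 goto.py .4785 -.0743 .021 21.5
```

```text
shift cm [-0.18 -0.07  5.53] turn [ 0.15 -0.03  0.53] nom-frame shift [-0.18 -0.06  5.53] w 0.0595
```

Call:
servo_tool(deltas=[-0.18,-0.07,0.3,0.1,0,0.5,0,0,0.8,0,0,0,0,0,0.9,0,0,0,0,0,0.9,0,0,0,0,0,0.8,0,0,0,0,0,0.5,0,0,0,0,0,0,0,0,0,0,0,0,0,0,0])

```text
clock: 28.0
position: [0.4789, -0.0747, 0.0311]
ee_rot: [0.001, 0.827, 0.563, 0.001]
contact_force: [0.3, -0.7, 0.1]
width: 0.0599
```

```bash
python3 goto.py .4785 -.0743 .021 21.5
```

```text
shift cm [ 0.02 -0.06  1.01] turn [ 0.11 -0.04 -0.01] nom-frame shift [ 0.02 -0.06  1.01] w 0.0599
```

Call:
servo_tool(deltas=[0,-0.05,0.3,0.1,0,0,0,0,0.4,0,0,0,0,0,0.2,0,0,0,0,0,0,0,0,0,0,0,0,0,0,0])

```text
clock: 28.5
position: [0.4792, -0.0747, 0.022]
ee_rot: [0.001, 0.827, 0.563, 0.001]
contact_force: [-0.4, -0.0, 0.2]
width: 0.0606
```

Call:
servo_tool(deltas=[0,0,0,0,0,0,0,0,0,0,0,0,0,0,0,0,0,0,0,0,0,0,0,0,0,0,0,0,0,0], jaw=2.0, grip_force=70)

```text
clock: 29.0
position: [0.4794, -0.0747, 0.0226]
ee_rot: [0.001, 0.827, 0.563, 0.001]
contact_force: [0.3, -0.0, -0.5]
width: 0.0284
```

```bash
python3 goto.py .5355 .1238 .155 21.5
```

```text
shift cm [ 20.53  -2.02 -13.23] turn [ 0.15 -0.05 -0.01] nom-frame shift [ 20.52  -2.05 -13.24] w 0.0284
```

Call:
servo_tool(deltas=[0,0,-1.5,0,0,0,0,0,-3,0,0,0,0,0,-3,0,0,0,0,0,-3,0,0,0,0,0,-3,0,0,0,0,0,-1,0,0,0,1.5,-0.2,0,0,0,0,3,-0.3,0,0,0,0])

```text
clock: 29.8
position: [0.4881, -0.0321, 0.1694]
ee_rot: [-0.002, 0.828, 0.561, -0.002]
contact_force: [0.2, 0.3, -2.2]
width: 0.0283
```

```bash
python3 goto.py .5357 .1237 .165 21.5
```

```text
shift cm [16.24 -1.35  0.42] turn [-0.28  0.09 -0.27] nom-frame shift [16.24 -1.28  0.44] w 0.0283
```

Call:
servo_tool(deltas=[3,-0.2,0,0,0,-0.3,3,-0.3,0,0,0,0,3,-0.3,0,0,0,0,3,-0.3,0,0,0,0,2.2,-0.2,0,0,0,0,1.2,0,0,0,0,0,0.4,0,0,0,0,0,0,0,0,0,0,0,0,0,0,0,0,0])

```text
clock: 30.7
position: [0.5305, 0.1263, 0.1591]
ee_rot: [-0.005, 0.826, 0.564, -0.009]
contact_force: [-1.3, -0.1, -1.1]
width: 0.0282
```

```bash
python3 goto.py .5357 .1237 .12 21.5; python3 look.py wrist w14 .085 .105
```

```text
shift cm [-0.02  0.66  3.9 ] turn [-1.1   0.49  0.11] nom-frame shift [-0.06  0.58  3.91] w 0.0282
[0.53049662 0.12634707 0.15908787]
wrist
1372 [258. 174.] rgb [ 63.  83. 142.] top 0.1029 [0.4982 0.1721] ext [0.483 0.157 0.085] [0.512 0.187 0.104]
1378 [406. 175.] rgb [169. 147.  68.] top 0.103 [0.5979 0.1324] ext [0.584 0.117 0.085] [0.613 0.146 0.104]
```

View pics/w14.png

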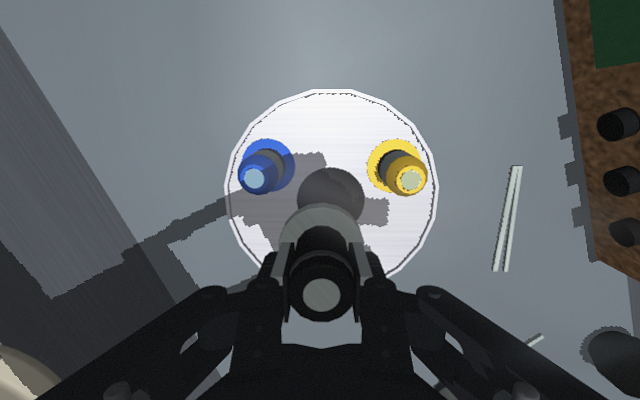

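The knob is held at px (320,280), with the hub spot behind it at (330,195). The fingers line up with the gaps between the objectives. Lowering.

Call:
servo_tool(deltas=[0,0.3,0.4,-1.1,0.5,0.1,0,0.3,0.8,0,0,0,0,0,1,0,0,0,0,0,1,0,0,0,0,0,0.6,0,0,0,0,0,0,0,0,0,0,0,0,0,0,0])

```text
clock: 31.45
position: [0.5354, 0.1201, 0.1177]
ee_rot: [-0.0, 0.828, 0.561, -0.001]
contact_force: [0.2, 1.2, -1.8]
width: 0.0284
```

```bash
python3 goto.py .5357 .1237 .085 21.5
```

```text
shift cm [ 0.35 -0.1   3.27] turn [-0.07  0.1  -0.28] nom-frame shift [ 0.35 -0.1   3.27] w 0.0284
```

Call:
servo_tool(deltas=[0.33,-0.1,0.2,0,0,-0.3,0,0,0.6,0,0,0,0,0,0.7,0,0,0,0,0,0.7,0,0,0,0,0,0.5,0,0,0,0,0,0.2,0,0,0,0,0,0,0,0,0,0,0,0,0,0,0])

```text
clock: 32.25
position: [0.5361, 0.1243, 0.0865]
ee_rot: [0.0, 0.826, 0.563, -0.001]
contact_force: [0.2, 0.1, -0.1]
width: 0.0287
```

```bash
python3 goto.py .5357 .1237 .0747 21.5; python3 look.py wrist w15 .085 .105
```

```text
shift cm [-0.07 -0.01  1.18] turn [-0.04  0.07  0.09] nom-frame shift [-0.07 -0.01  1.18] w 0.0287
[0.53606621 0.12429109 0.08649429]
wrist
3029 [212. 204.] rgb [ 30.  61. 126.] top 0.1028 [0.4985 0.1722] ext [0.486 0.157 0.085] [0.512 0.187 0.104]
3031 [431. 205.] rgb [155. 131.  66.] top 0.103 [0.5975 0.1328] ext [0.583 0.118 0.085] [0.613 0.147 0.104]
1526 [321. 248.] rgb [21. 21. 22.] top 0.1044 [0.54   0.1332] ext [0.512 0.119 0.085] [0.565 0.142 0.105]
652 [321. 339.] rgb [89. 20. 18.] top 0.0965 [0.5183 0.0776] ext [0.502 0.065 0.085] [0.528 0.081 0.098]
```

View pics/w15.png

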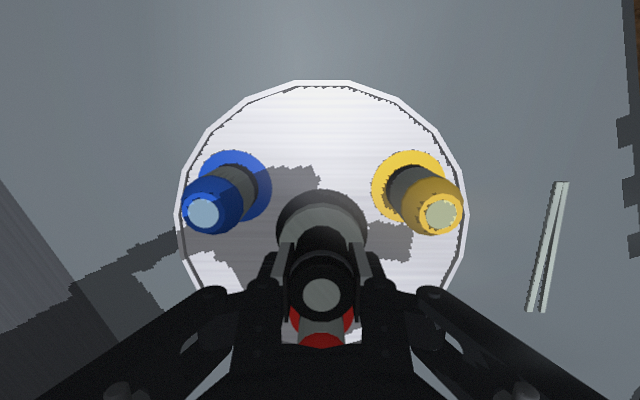

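The knob's foot is centred over the hub spot, px (321,225). Setting it down.

Call:
servo_tool(deltas=[-0.06,0,0.3,0,0,0,0,0,0.4,0,0,0,0,0,0.3,0,0,0,0,0,0.1,0,0,0,0,0,0,0,0,0])

```text
clock: 32.8
position: [0.5363, 0.1237, 0.0752]
ee_rot: [0.0, 0.826, 0.563, -0.0]
contact_force: [0.2, 0.4, -1.0]
width: 0.0283
```

```bash
python3 goto.py .5357 .1237 .0747 21.5
```

```text
shift cm [-0.02 -0.06  0.05] turn [0.04 0.03 0.08] nom-frame shift [-0.02 -0.06  0.05] w 0.0283
```

Now I'll push slowly and watch the force.

Call:
servo_tool(deltas=[0,0,0.15,0,0,0,0,0,0.15,0,0,0,0,0,0.15,0,0,0])

```text
clock: 33.1
position: [0.5365, 0.1236, 0.0723]
ee_rot: [0.001, 0.826, 0.563, 0.0]
contact_force: [-2.6, -0.4, 7.7]
width: 0.0288
```

Call:
servo_tool(deltas=[0,0,0.2,0,0,0,0,0,0.2,0,0,0,0,0,0.2,0,0,0])

```text
clock: 33.4
position: [0.5365, 0.1237, 0.0699]
ee_rot: [0.001, 0.826, 0.563, 0.001]
contact_force: [-2.1, -0.3, 9.5]
width: 0.0282
```

Call:
servo_tool(deltas=[0,0,0.3,0,0,0,0,0,0.3,0,0,0,0,0,0.3,0,0,0,0,0,0.3,0,0,0])

```text
clock: 33.8
position: [0.5365, 0.1237, 0.0622]
ee_rot: [0.002, 0.826, 0.564, 0.002]
contact_force: [-1.3, -0.3, 6.8]
width: 0.0284
```

Call:
servo_tool(deltas=[0,0,0.3,0,0,0,0,0,0.3,0,0,0])

```text
clock: 34.0
position: [0.5366, 0.1237, 0.0604]
ee_rot: [0.002, 0.826, 0.564, 0.002]
contact_force: [-8.4, -2.0, 31.0]
width: 0.0284
```

31 N at 14.3 mm of travel means it has hit the hard stop. I'll ease off and release.

Call:
servo_tool(deltas=[0,0,-0.1,0,0,0,0,0,-0.05,0,0,0,0,0,0,0,0,0])

```text
clock: 34.3
position: [0.537, 0.1238, 0.0646]
ee_rot: [0.003, 0.826, 0.564, 0.004]
contact_force: [-0.5, -0.7, -0.6]
width: 0.0282
```

```bash
python3 goto.py .5357 .1237 .0637 21.5; python3 look.py side s16 .07 .1; python3 - <<'E'
from h import *
from m1 import cloud
c,im,d=pic("side"); P,u,v=cloud(c,d)
m=(np.hypot(P[:,0]-.5357,P[:,1]-.1237)<.08)&(P[:,2]<.056)&(P[:,2]>.02)
print(np.median(P[m,2]),m.sum())
E
```

```text
shift cm [-0.05 -0.12  0.08] turn [ 0.48 -0.17  0.11] nom-frame shift [-0.05 -0.12  0.09] w 0.0282
[0.53701006 0.12377038 0.06455479]
side
475 [274. 162.] rgb [101. 104.  95.] top 0.0994 [0.5349 0.1202] ext [0.507 0.105 0.07 ] [0.609 0.14  0.1  ]
183 [241. 162.] rgb [111. 131. 172.] top 0.0926 [0.4948 0.1706] ext [0.48  0.156 0.07 ] [0.509 0.183 0.094]
199 [279. 184.] rgb [171. 104. 106.] top 0.0921 [0.5103 0.065 ] ext [0.497 0.05  0.07 ] [0.525 0.078 0.094]
0.04148314272712635 1996
```

View pics/s16.png

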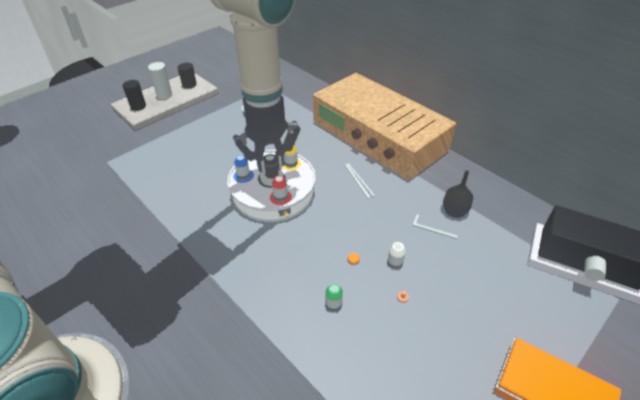

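The tray floor reads 41.5 mm, so it is latched. The knob may be about 1 mm off the floor, so I'll set it down first.

Call:
servo_tool(deltas=[0,0,0.08,0.4,-0.1,0,0,0,0,0,0,0])

```text
clock: 34.6
position: [0.5367, 0.1238, 0.0636]
ee_rot: [-0.0, 0.826, 0.564, 0.0]
contact_force: [-1.8, -0.4, 4.1]
width: 0.0282
```

Call:
servo_tool(deltas=[0,0,0,0,0,0,0,0,0,0,0,0,0,0,0,0,0,0], jaw=4.4)

```text
clock: 34.9
position: [0.5372, 0.1238, 0.063]
ee_rot: [-0.0, 0.826, 0.564, 0.0]
contact_force: [0.0, -0.5, -0.3]
width: 0.044
```

Call:
servo_tool(deltas=[0,0,-0.8,0,0,0,0,0,-1.5,0,0,0,0,0,-2,0,0,0,0,0,-2.5,0,0,0,0,0,-2.5,0,0,0,0,0,-2,0,0,0,0,0,-1,0,0,0,0,0,0,0,0,0,0,0,0,0,0,0])

```text
clock: 35.8
position: [0.5369, 0.1236, 0.1921]
ee_rot: [-0.001, 0.826, 0.563, -0.0]
contact_force: [-0.6, 0.5, -1.0]
width: 0.0438
```

```bash
python3 look.py wrist w17 .07 .12; python3 look.py side s17;python3 - <<'E'
from h import *
from m1 import cloud
for n in ("side","wrist"):
    c,im,d=pic(n); P,u,v=cloud(c,d)
    r=np.hypot(P[:,0]-.5357,P[:,1]-.1237)
    m=(r<.085)&(P[:,2]<.056)&(P[:,2]>.02)
    print(n,np.median(P[m,2]),m.sum())
    if n=="wrist":
        for k in ["red","blue","yellow"]:
            for a,ce,bb in blobs(im,k,amin=300): print(k,a,ce)
E
```

```text
[0.53687082 0.12357923 0.19211226]
wrist
1005 [259. 164.] rgb [ 61.  80. 139.] top 0.0922 [0.498  0.1719] ext [0.482 0.157 0.07 ] [0.513 0.187 0.093]
972 [382. 165.] rgb [162.5 140.   67. ] top 0.0923 [0.5982 0.132 ] ext [0.584 0.116 0.07 ] [0.613 0.146 0.093]
1089 [321. 201.] rgb [75. 75. 78.] top 0.0983 [0.5375 0.1233] ext [0.523 0.108 0.07 ] [0.552 0.138 0.099]
809 [320. 259.] rgb [99. 25. 23.] top 0.0921 [0.5147 0.0674] ext [0.499 0.054 0.07 ] [0.529 0.081 0.093]
[0.53680883 0.12357807 0.19193162]
side
3690 [271. 182.] rgb [168. 169. 173.] top 0.0699 [0.5271 0.1146] ext [0.441 0.03  0.035] [0.627 0.216 0.075]
200 [397. 250.] rgb [206.  210.5 207. ] top 0.0512 [ 0.578  -0.1868] ext [ 0.564 -0.201  0.035] [ 0.592 -0.173  0.052]
232 [334. 292.] rgb [ 90.  165.  118.5] top 0.0518 [ 0.4312 -0.1706] ext [ 0.417 -0.185  0.035] [ 0.444 -0.155  0.054]
side 0.04126365336244965 2546
wrist 0.04107382268222906 16879
red 980 [320.5 248.6]
blue 967 [263.8 154.4]
yellow 1306 [375.4 159. ]
```

View pics/w17.png

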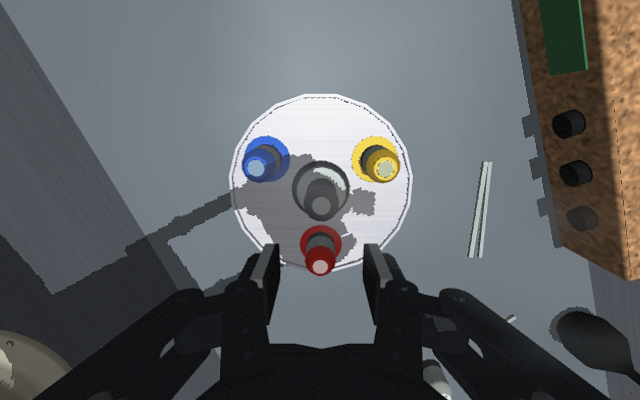

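View pics/s17.png

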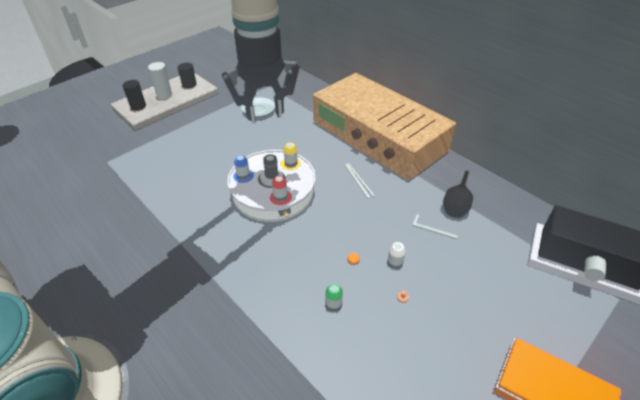

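Both views agree. Red, yellow, blue and the knob stand upright on their spots, at wrist px (320,255), (378,160), (263,160) and (321,195). The tray stays down at 41 mm, green and white are untouched, and the gripper is clear.

```bash
python3 -c "
from rig import manip
print(manip.sign_off())"
```

```text
the job is handed in; nothing more can be done
None
```

The tray is loaded and latched, and I handed the job in at about 36 s on the robot's clock, well under the 112 s limit. I placed red, then yellow, then blue, and released each one. I then set the knob on the hub, pushed it down to the hard stop and let go.

**Last checks**
- **Tray:** the floor reads 41.1 to 41.3 mm from two cameras after release, so the latch held.
- **Objectives and knob:** all four stand upright within about 2 mm of their spot centres.
- **Green and white:** they still stand where they were. Repeat measurements of each agree within one camera to under 0.5 mm (2 to 5 mm between cameras).
- **Gripper:** it is about 90 mm above the knob and touching nothing.

**What went wrong along the way**
- **First red grasp:** the arm drifted about 1 cm, so the grasp pinched the taper and pushed red about 15 mm along the table, still upright. I opened, re-measured and gripped it again.
- **First red placing:** the arm touched down about 5 mm off and pressed with 6.6 N. I lifted, corrected and set it down again.
- **Knob push:** the force peaked at about 31 N at the hard stop.

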